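Show the module's hidden dot to the inspection camera with the tilting mirror

ROBOT

A 6-joint arm with a two-finger parallel gripper is mounted at the origin on a cart in front of the work surface, level with it; the furniture and walls round the work are solid. World frame = base frame: x ahead of the robot, y to its left, z up, the work surface at z = 0. Lengths are in m, angles in degrees, forces in N, time in s.
With the tool pointing down it reaches from about 0.35 to 0.775 m from the base axis. Payload 5.5 kg.
Tool frame: the origin (TCP) lies at the very end of the fingers, on their centre line; the grasp point (between the pads) lies 19 mm behind it; z points along the fingers, y is the line along which they close (so a half turn about z gives the same grasp; the last joint's range is limited). The gripper opens to 85 mm and grips with 20 to 120 N. Pads are 22 mm wide; open, the fingers measure 114 mm over their backs; the gripper's body (76 mm by 85 mm) begins 54 mm behind the grasp point. The pads swing forward as they close: fully open they stand 13 mm farther back than shut.
Start: joints at [-79.561, 17.945, 2.641, 74.691, 0, 82.002], TCP at [0.182, -0.546, 0.231] pointing down, gripper open.
Joint ranges: [-158.12, 158.12], [-49.38, 96.58], [-58.88, 72.47], [-126.05, 133.96], [-84.25, 85.87], [-180, 180]. Speed limits (degrees/s): [147.25, 147.25, 180, 180, 180, 180].

INTERFACE

Orientations are given as a 3x3 rotation matrix whose columns are the frame's x, y, z axes.
In Python, from station import bot gives the robot as it stands.
- The arm moves only by the tool servo_tool, never from a script. Its argument "increments" is a list that holds one entry, the list of rows, each a list of 5 numbers: the opening, from 0 (shut) to 1 (fully open), then the shift along the tool's x, y, z in units of 50 mm (1.0 is 50 mm), then the turn about the tool's z in units of 6 degrees (1.0 is 6 degrees). In form: [[[claw, x, y, z, twist], ...]]. A call has 1 to 10 rows; each row shifts and turns the commanded pose from where the row before left it, along the tool's axes as they then stand; what a row does not reach is not made up. A row lasts 1/10 s, in which the tool goes at most 50 mm and 8.59 degrees, less where a joint would pass 70% of its speed; a pose out of reach is approached as far as the arm can. A call is refused whole if a number of a shift passes 1 or a number of a turn 1, either way. A call with a gripper value outside its range is refused whole. The fingers move at their own pace and stop on an object; "grip_force" is the grip in N (left out, the last holds). Time passes only in rows, so rows that do not move let the fingers close. It gives the time, the measured TCP pose, the force, the opening and the grip force at its end, in the units of the state.
- bot.read_state(): the state, without advancing time (a new reading comes with each control period).
- bot.capture(name): name is "scene" or "top" or "wrist"; returns a dict with "img" (384x512x3 uint8, red, green, blue), "range_z" (384x512 float32, m along the optical axis (not along the pixel's ray), 0 where there is no reading), "fov_y" (degrees; the focal length in pixels is half the picture's height over the tangent of half this angle, whatever the lens; pixels are square), "cx", "cy" (the principal point, pixels), "rvec" (rotation vector, rad) and "tvec" (3), from world to camera coordinates, as OpenCV has them. Camera axes: x right, y down, z forward; pixel columns grow to the right and rows downward; lengths in m; the calibration is good to about 2 mm. The wrist camera is an equidistant fisheye: a pixel r from the principal point sees the ray r / f radians off the axis. A picture is of the moment at which its call begins.
- bot.hand_in(): hands the job in; it is judged then, once.
The state is a dict: "clock": time; "joint_positions": joint angles; "qvel": joint speeds; "joint_torque": joint torques, N m; "position": TCP position; "tcp_rot": TCP orientation; "contact_force": force on the tool from outside, world axes, zero at the start; "wrist_torque": the same for the moment, N m; "grip_width": opening from 0.0 (shut) to 1.0 (fully open); "gripper_force": force on a finger pad.
Only numpy, scipy, OpenCV 4.12 (cv2) and the standard library are available. Lean on these libraries where they do the work, as an engineer would, in place of code of your own. Each camera call takes 0.05 s, during which the arm holds its last target. There are 200 camera calls.

TASK

Stand the white sensor module in the middle of the grey stage plate, centred on the white cross between the two steel stops, with its orange dot facing the mirror, and let go of it. Then take the yellow tab on top of the sprung mirror and turn the mirror until the camera sees the dot in it, that is, until the red pointer, which always shows where the camera is looking by way of the mirror, aims at the dot. Finish while still holding the tab steady at that angle, because the mirror springs back if let go; leave the other things on the table where they are.

Things in the scene. Friction and masses are not known exactly. Their poses are not given: they have to be found in the camera images.
- bench: Optical bench: fixed aluminium strip 84 mm wide, 10 mm thick, from x -65 to +205 mm; place and yaw vary. Origin: on the table, at the mirror's upright turning axis. Its x axis runs along the strip to the black camera (40 mm wide, top 66 mm above the table, x 115 to 200 mm), which looks along -x at the mirror.
- camera_lens (a point): Centre of the camera's lens, 115 mm from the mirror axis and 48 mm above the table.
- mirror: Upright mirror (black frame 66 mm wide, top 82 mm above the table) on the bench's axis. Its x axis is where the mirror looks. It turns by q = 0 to 1.35 rad clockwise from above; at 0 it looks along the bench's +x at the camera, and a light spring (0.06 N m/rad, 0.012 N m preload) returns it there. The camera's view is reflected 2q clockwise from the bench's +x. Origin: on the axis, 20 mm up.
- tab (a point): Centre of the yellow upright grip tab on top of the mirror, on the turning axis, 101 mm above the table. The tab turns with the mirror: 12 mm thick along the mirror's x, 34 mm wide along its y, 38 mm tall (82 to 120 mm above the table). Nothing stands beside it.
- line_of_sight (a point): A point on the mirror's axis 48 mm above the table whose x axis is the camera's line of sight after reflection. The red pointer under the mirror (flat needle reaching 71 mm from the axis, 14 to 19 mm above the table) is geared two to one to the mirror and always points along this x axis.
- stage: Grey stage plate 76 (x) by 84 (y) mm, 20 mm high, fixed; place and yaw vary, some 150 to 230 mm from the mirror axis. Origin: centre of its underside. Its -x side looks roughly to the mirror; a white cross marks its middle. Two steel stops, 34 mm long (x), 10 mm thick, 8 mm above the plate, stand at its left and right, inner faces at y = -26 and +26 mm.
- module: White sensor module, loose box 36 (x) by 44 (y) by 45 mm tall, about 0.12 kg, upright on the table beside the stage. Origin: centre of its underside. Its -x face has a green board with the orange dot; an orange stripe on top runs along that edge. It shall stand with its 44 mm width between the stops and its -x to the stage's -x.
- dot (a point): Centre of the orange dot, 24 mm in diameter, on the module's -x face, 28 mm above its underside.
- flux: Bystander: small white flux bottle with red spout. Leave it alone.
- spool: Bystander: blue and white solder spool. Leave it alone.
- tape: Bystander: roll of blue tape. Leave it alone.
- driver: Bystander: small blue screwdriver. Leave it alone.
- cutters: Bystander: side cutters with blue handles. Leave it alone.
- screw_tin: Bystander: tin of screws. Leave it alone.
Not all that is in view belongs to the job. What is meant by the module is not pink, and is the smaller of those in its own colour.

How it is judged (in metres and radians):
On the way, in this order (a step that is already met when the one before it is completed fails the run):
1. the module stands released and centred between the stops, its dot towards the mirror (x of dot in the frame of stage between -0.0266 and -0.0106 m and y of module in the frame of stage between -0.0048 and 0.0048 m and z of module in the frame of stage between 0.016 and 0.024 m and angle between the x axis of module and the x axis of stage, either way round below 0.14 rad and angle between module's own z axis and vertical below 0.06 rad and contact force between the fingers and module below 0.05 N and linear speed of module below 0.01 m/s), for 0.3 s.
2. the mirror, held by its tab, sends the camera's line of sight onto the dot (y of dot in the frame of line_of_sight between -0.012 and 0.012 m and x of dot in the frame of line_of_sight above 0.05 m and contact force between the fingers and mirror above 1 N and distance between the grasp point and tab below 0.035 m and angular speed of mirror below 0.06 rad/s), for 0.3 s.
At the end, for the whole second after the job is handed in: Module upright, released, between the stops (8 mm along, 4.8 mm across, 8 degrees), dot towards the mirror; fingers still hold the mirror by its tab (over 1 N, grasp within 35 mm of the tab's centre), mirror still, reflected line of sight on the dot (within 12 mm of its centre sideways) (all of step 1 and all of step 2); the arm keeps its last pose, push and grip.
It fails at once if a bystander is moved more than 25 mm (distance of any of flux, spool, tape, driver, cutters, screw_tin from where it was at the start of the episode above 0.025 m).
It also fails if it takes over 45 s, if anything falls off the work surface, if the arm or the gripper's body presses on something with over 40 N, if the wrist force passes 120 N, or if a joint passes its speed limit or range.

## Working session

There is one attempt and no reset: what is moved stays moved. The work goes in short steps, Python scripts to look and compute and a tool call to move; the robot and the scene stay as the last step left them, time stands still between calls to the robot, and variables do not carry over. Pictures are saved under pics/ and viewed, at most 10 in all, crops included, and the job is handed in when it is done.

Besides the shell and the picture viewer there is one more tool, called after "Request:" as name(argument=value, ...) on one line, values as JSON. servo_tool: Moves the arm, as the interface text tells. Its arguments: {"type":"object","properties":{"increments":{"type":"array","items":{"type":"array","items":{"type":"array","items":{"type":"number"}}}},"grip_force":{"type":"number"}},"required":["increments"]}

```bash
mkdir -p pics; cat > h.py <<'E'
import numpy as np, cv2
from station import bot
def cap(n):
    c=bot.capture(n); c['R']=cv2.Rodrigues(np.array(c['rvec'],float))[0]; c['t']=np.array(c['tvec'],float).ravel()
    c['f']=192/np.tan(np.radians(c['fov_y']/2)); return c
def cloud(c,fish=False):
    v,u=np.mgrid[0:384,0:512]; x=(u-c['cx'])/c['f']; y=(v-c['cy'])/c['f']
    if fish:
        r=np.hypot(x,y)+1e-9; s=np.tan(np.minimum(r,1.5))/r; x=x*s;y=y*s
    z=c['range_z']; P=np.stack([x*z,y*z,z],-1)
    W=(P-c['t'])@c['R']; W[z==0]=np.nan; return W
def save(c,n): cv2.imwrite('pics/'+n,c['img'][...,::-1])
E
python3 - <<'E'
from h import *
for n in('scene','top'):
    c=cap(n); save(c,n+'0.png'); np.save(n+'0.npy',cloud(c)); print(n,c['fov_y'],-c['R'].T@c['t'])
s=bot.read_state(); print(s['tcp_rot'],s['clock'])
E
```

```text
scene 52.98671545771355 [-0.06190938  0.51472223  0.66357603]
top 54.330739561190455 [0.50243978 0.14031322 1.05249674]
[[ 9.48671478e-01  3.16263109e-01 -2.68740888e-04]
 [ 3.16263134e-01 -9.48670232e-01  1.55603315e-03]
 [ 2.37169401e-04 -1.56115710e-03 -9.99998753e-01]] 0.1
```

View pics/top0.png

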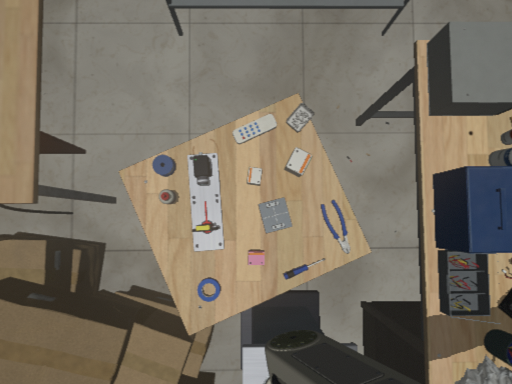

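View pics/scene0.png

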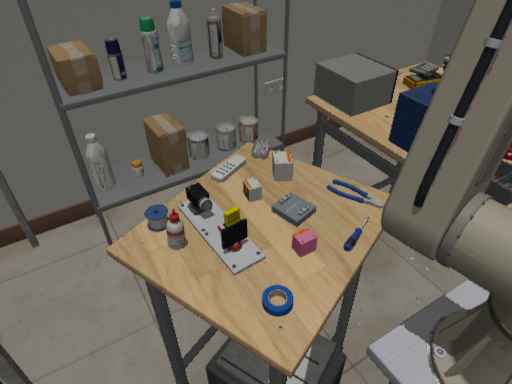

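```bash
python3 - <<'E'
from h import *
W=np.load('top0.npy'); im=cv2.imread('pics/top0.png')
print('ctr',W[200,240],W[200,260],W[180,240])
def rect(name,box,lo,hi):
    u0,v0,u1,v1=box; S=W[v0:v1,u0:u1].reshape(-1,3); m=(S[:,2]>lo)&(S[:,2]<hi); P=S[m]
    r=cv2.minAreaRect((P[:,:2]*1000).astype(np.float32)); print(name,m.sum(),r,P.mean(0)); 
rect('module',(243,160,270,192),.035,.055)
rect('stage',(252,190,300,240),.012,.024)
rect('bench',(180,145,232,258),.005,.0135)
rect('cam',(185,148,220,190),.05,.08)
rect('tab',(185,205,225,245),.1,.13)
rect('mirtop',(185,205,225,245),.07,.13)
rect('big',(280,140,315,180),.035,.12)
rect('pink',(243,245,270,270),.035,.12)
cv2.imwrite('pics/topc.png',cv2.resize(im[140:270,175:325],None,fx=5,fy=4.6,interpolation=cv2.INTER_CUBIC)[:600])
E
```

```text
ctr [ 0.55379306  0.16214589 -0.00097769] [0.55313509 0.10590108 0.00274797] [ 0.61038994  0.16175473 -0.00097917]
module 219 ((618.5991821289062, 121.67007446289062), (36.859432220458984, 43.32021713256836), 82.5802993774414) [0.61846688 0.12183063 0.04508254]
stage 731 ((511.1483459472656, 64.47486114501953), (83.99502563476562, 76.22096252441406), 14.527673721313477) [0.51113328 0.06474238 0.01999571]
bench 2100 ((552.6609497070312, 256.6265563964844), (138.69284057617188, 296.5505676269531), 89.74288177490234) [0.53621768 0.25497024 0.01007437]
cam 430 ((637.7384033203125, 263.58740234375), (87.99629211425781, 40.21934509277344), 3.844104290008545) [0.63548307 0.26259261 0.06408236]
tab 75 ((480.56976318359375, 252.49508666992188), (12.423296928405762, 33.5839958190918), 2.5539398193359375) [0.48096985 0.25205618 0.11877279]
mirtop 144 ((479.80780029296875, 252.83692932128906), (17.5443172454834, 64.800537109375), 5.940945148468018) [0.47934361 0.25053456 0.10205558]
big 462 ((654.8009033203125, 1.8141860961914062), (51.021514892578125, 61.71934127807617), 62.07957458496094) [0.65330365 0.00299798 0.0620299 ]
pink 224 ((397.3002014160156, 118.07086181640625), (40.406288146972656, 34.68434524536133), 89.41854858398438) [0.39750113 0.11821857 0.04519863]
```

View pics/topc.png

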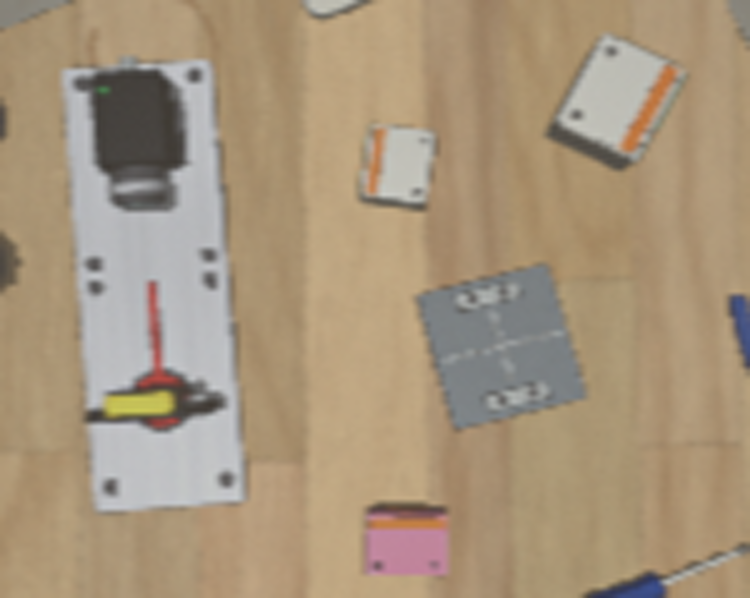

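```bash
cat >> h.py <<'E'
def plan(goal,yaw,claw,n,start=None):
    """rows to bring TCP to goal and the tool x axis to world yaw (deg) in n equal steps"""
    s=bot.read_state(); R=np.array(s['tcp_rot']); p=np.array(s['position'],float)
    if start is not None: p,y0=start
    else: y0=np.degrees(np.arctan2(R[1,0],R[0,0]))
    d=(np.array(goal)-p)/n; dy=(yaw-y0)/n; rows=[]
    for i in range(n):
        a=np.radians(y0+i*dy); B=np.array([[np.cos(a),np.sin(a),0],[np.sin(a),-np.cos(a),0],[0,0,-1]])
        rows.append([claw]+[round(float(v),3) for v in (B.T@d)/.05]+[round(-dy/6,3)])
    for k in range(0,n,10): print(rows[k:k+10])
E
python3 - <<'E'
from h import *
plan([.618,.122,.17],172.6,1,30)
E
```

```text
[[1, 0.417, -0.33, 0.04, np.float64(-0.856)], [1, 0.444, -0.291, 0.04, np.float64(-0.856)], [1, 0.469, -0.25, 0.04, np.float64(-0.856)], [1, 0.489, -0.207, 0.04, np.float64(-0.856)], [1, 0.506, -0.163, 0.04, np.float64(-0.856)], [1, 0.518, -0.117, 0.04, np.float64(-0.856)], [1, 0.527, -0.07, 0.04, np.float64(-0.856)], [1, 0.531, -0.022, 0.04, np.float64(-0.856)], [1, 0.531, 0.025, 0.04, np.float64(-0.856)], [1, 0.526, 0.073, 0.04, np.float64(-0.856)]]
[[1, 0.518, 0.12, 0.04, np.float64(-0.856)], [1, 0.505, 0.165, 0.04, np.float64(-0.856)], [1, 0.488, 0.21, 0.04, np.float64(-0.856)], [1, 0.467, 0.253, 0.04, np.float64(-0.856)], [1, 0.443, 0.294, 0.04, np.float64(-0.856)], [1, 0.415, 0.332, 0.04, np.float64(-0.856)], [1, 0.383, 0.368, 0.04, np.float64(-0.856)], [1, 0.349, 0.401, 0.04, np.float64(-0.856)], [1, 0.311, 0.431, 0.04, np.float64(-0.856)], [1, 0.272, 0.457, 0.04, np.float64(-0.856)]]
[[1, 0.23, 0.479, 0.04, np.float64(-0.856)], [1, 0.186, 0.498, 0.04, np.float64(-0.856)], [1, 0.14, 0.512, 0.04, np.float64(-0.856)], [1, 0.094, 0.523, 0.04, np.float64(-0.856)], [1, 0.047, 0.529, 0.04, np.float64(-0.856)], [1, -0.001, 0.531, 0.04, np.float64(-0.856)], [1, -0.048, 0.529, 0.04, np.float64(-0.856)], [1, -0.096, 0.523, 0.04, np.float64(-0.856)], [1, -0.142, 0.512, 0.04, np.float64(-0.856)], [1, -0.187, 0.497, 0.04, np.float64(-0.856)]]
```

Request:
servo_tool(increments=[[[1, 0.42, -0.33, 0.04, -0.86], [1, 0.44, -0.29, 0.04, -0.86], [1, 0.47, -0.25, 0.04, -0.86], [1, 0.49, -0.21, 0.04, -0.86], [1, 0.51, -0.16, 0.04, -0.86], [1, 0.52, -0.12, 0.04, -0.86], [1, 0.53, -0.07, 0.04, -0.86], [1, 0.53, -0.02, 0.04, -0.86], [1, 0.53, 0.02, 0.04, -0.86], [1, 0.53, 0.07, 0.04, -0.86]]])

```text
clock: 1.1
position: [0.3272, -0.3211, 0.2109]
tcp_rot: [[0.338, 0.941, -0.0], [0.941, -0.338, 0.0], [0.0, -0.0, -1.0]]
contact_force: [0.7, -0.2, 0.0]
grip_width: 0.999
gripper_force: 0.0
```

Request:
servo_tool(increments=[[[1, 0.52, 0.12, 0.04, -0.86], [1, 0.5, 0.17, 0.04, -0.86], [1, 0.49, 0.21, 0.04, -0.86], [1, 0.47, 0.25, 0.04, -0.86], [1, 0.44, 0.29, 0.04, -0.86], [1, 0.42, 0.33, 0.04, -0.86], [1, 0.38, 0.37, 0.04, -0.86], [1, 0.35, 0.4, 0.04, -0.86], [1, 0.31, 0.43, 0.04, -0.86], [1, 0.27, 0.46, 0.04, -0.86]]])

```text
clock: 2.1
position: [0.4714, -0.0981, 0.1909]
tcp_rot: [[-0.528, 0.849, -0.001], [0.849, 0.528, 0.0], [0.0, -0.001, -1.0]]
contact_force: [-0.2, -0.0, 0.3]
grip_width: 0.994
gripper_force: 0.0
```

Request:
servo_tool(increments=[[[1, 0.23, 0.48, 0.04, -0.86], [1, 0.19, 0.5, 0.04, -0.86], [1, 0.14, 0.51, 0.04, -0.86], [1, 0.09, 0.52, 0.04, -0.86], [1, 0.05, 0.53, 0.04, -0.86], [1, 0, 0.53, 0.04, -0.86], [1, -0.05, 0.53, 0.04, -0.86], [1, -0.1, 0.52, 0.04, -0.86], [1, -0.14, 0.51, 0.04, -0.86], [1, -0.19, 0.5, 0.04, -0.86]]])

```text
clock: 3.1
position: [0.6147, 0.1253, 0.1706]
tcp_rot: [[-0.993, 0.114, -0.001], [0.114, 0.993, -0.0], [0.001, -0.0, -1.0]]
contact_force: [1.0, -0.7, 0.5]
grip_width: 1.0
gripper_force: 0.0
```

```bash
sed -i 's/round(-dy\/6,3)/round(float(-dy\/6),2)/; s/round(float(v),3)/round(float(v),2)/' h.py
python3 - <<'E'
from h import *
s=bot.read_state(); R=np.array(s['tcp_rot']); print(s['clock'],s['position'],np.degrees(np.arctan2(R[1,0],R[0,0])),s['joint_positions'])
c=cap('wrist'); save(c,'w1.png'); W=cloud(c,True)
print(c['fov_y'],c['f'])
ok=(W[...,2]>.04)&(W[...,2]<.05)&(np.hypot(W[...,0]-.618,W[...,1]-.122)<.045)
r=cv2.minAreaRect((W[ok][:,:2]*1000).astype(np.float32)); print('module',ok.sum(),r)
ok=(W[...,2]>.016)&(W[...,2]<.024)&(np.hypot(W[...,0]-.511,W[...,1]-.065)<.065)
r=cv2.minAreaRect((W[ok][:,:2]*1000).astype(np.float32)); print('stage',ok.sum(),r)
plan([.618,.122,.012],172.6,1,6)
E
```

```text
3.1 [0.61474781 0.12527955 0.17056684] 173.45385232282482 [ 4.19712982e+00  2.50796986e+01  4.54873050e+00  6.95343451e+01
 -9.30343009e-03  1.07432712e+01]
65.70646984690485 297.3186396354542
module 1752 ((617.9724731445312, 124.4049072265625), (36.561073303222656, 44.072967529296875), 82.38520812988281)
stage 5277 ((510.9543151855469, 67.32843017578125), (84.48208618164062, 76.412841796875), 14.461255073547363)
[[1, -0.01, -0.02, 0.53, 0.03], [1, -0.01, -0.02, 0.53, 0.03], [1, -0.01, -0.02, 0.53, 0.03], [1, -0.01, -0.02, 0.53, 0.03], [1, -0.01, -0.02, 0.53, 0.03], [1, -0.01, -0.02, 0.53, 0.03]]
```

View pics/w1.png

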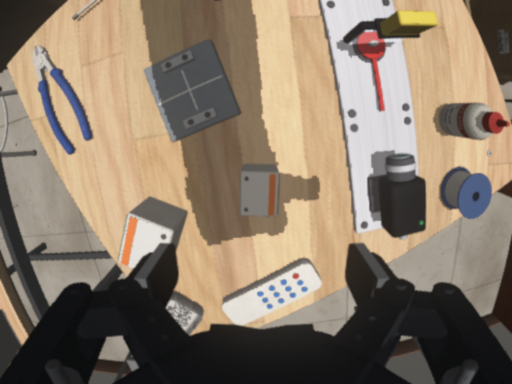

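Request:
servo_tool(increments=[[[1, -0.01, -0.01, 0.6, 0.03], [1, -0.01, -0.01, 0.6, 0.03], [1, -0.01, -0.01, 0.6, 0.03], [1, -0.01, -0.01, 0.6, 0.03], [1, -0.01, -0.01, 0.5, 0.03], [1, -0.01, 0, 0.26, 0], [0, 0, 0, 0, 0], [0, 0, 0, 0, 0], [0, 0, 0, 0, 0], [0, 0, 0, 0, 0]]], grip_force=30)

```text
clock: 4.15
position: [0.6187, 0.1216, 0.0152]
tcp_rot: [[-0.991, 0.133, 0.003], [0.133, 0.991, 0.0], [-0.003, 0.001, -1.0]]
contact_force: [-0.1, 0.5, -0.5]
grip_width: 0.418
gripper_force: 30.9
```

Request:
servo_tool(increments=[[[0, 0, 0, 0, 0], [0, 0, 0, 0, 0], [0, 0, 0, 0, 0]]])

```text
clock: 4.45
position: [0.6187, 0.1216, 0.0151]
tcp_rot: [[-0.991, 0.133, 0.003], [0.133, 0.991, 0.0], [-0.003, 0.001, -1.0]]
contact_force: [0.0, 0.5, 7.2]
grip_width: 0.414
gripper_force: 31.7
```

```bash
python3 - <<'E'
from h import *
s=bot.read_state(); R=np.array(s['tcp_rot']); y=np.degrees(np.arctan2(R[1,0],R[0,0])); p=s['position'];print(s['clock'],p,y,s['grip_width'],s['gripper_force'])
# relative move: module->stage (mean of both cams), yaw +22.0
rel=np.array([-.1072,-.0571]); 
a=np.radians(172.5); tx=np.array([np.cos(a),np.sin(a)])
mod=np.array([.6183,.1231]); off=(mod-np.array(p[:2]))@tx; print('module off along tool x',off)
g=mod+rel; b=np.radians(194.5); g=g-off*np.array([np.cos(b),np.sin(b)]); print(g)
up=[p[0],p[1],p[2]+.05]
plan(up,y,0,3)
plan([g[0],g[1],p[2]+.05],194.5,0,8,start=(np.array(up),y))
E
```

```text
4.45 [0.61874522 0.12158926 0.01511471] 172.3407630962119 0.41445215055568824 31.73848271369934
module off along tool x 0.0006386067239718463
[0.51171827 0.06615989]
[[0, 0.0, 0.0, -0.33, -0.0], [0, 0.0, 0.0, -0.33, -0.0], [0, 0.0, 0.0, -0.33, -0.0]]
[[0, 0.25, -0.17, 0.0, -0.46], [0, 0.25, -0.16, 0.0, -0.46], [0, 0.26, -0.15, 0.0, -0.46], [0, 0.27, -0.14, 0.0, -0.46], [0, 0.28, -0.12, 0.0, -0.46], [0, 0.28, -0.11, 0.0, -0.46], [0, 0.29, -0.1, 0.0, -0.46], [0, 0.29, -0.08, 0.0, -0.46]]
```

Request:
servo_tool(increments=[[[0, 0, 0, -0.2, 0], [0, 0, 0, -0.4, 0], [0, 0, 0, -0.4, 0], [0, 0.25, -0.17, 0, -0.46], [0, 0.25, -0.16, 0, -0.46], [0, 0.26, -0.15, 0, -0.46], [0, 0.27, -0.14, 0, -0.46], [0, 0.28, -0.12, 0, -0.46], [0, 0.28, -0.11, 0, -0.46], [0, 0.29, -0.1, 0, -0.46]]])

```text
clock: 5.45
position: [0.5226, 0.0725, 0.0637]
tcp_rot: [[-0.979, -0.204, -0.0], [-0.204, 0.979, -0.0], [0.0, -0.0, -1.0]]
contact_force: [0.0, -0.4, -1.4]
grip_width: 0.418
gripper_force: 31.0
```

Request:
servo_tool(increments=[[[0, 0.29, -0.08, 0, -0.46], [0, 0, 0, 0, 0], [0, 0, 0, 0, 0]]])

```text
clock: 5.75
position: [0.5104, 0.0658, 0.0638]
tcp_rot: [[-0.969, -0.248, 0.001], [-0.248, 0.969, 0.0], [-0.001, -0.0, -1.0]]
contact_force: [-0.2, 0.4, -1.4]
grip_width: 0.414
gripper_force: 30.9
```

```bash
python3 - <<'E'
from h import *
s=bot.read_state(); R=np.array(s['tcp_rot']); y=np.degrees(np.arctan2(R[1,0],R[0,0])); p=s['position'];print(s['clock'],p,y,s['grip_width'],s['gripper_force'],s['contact_force'])
c=cap('wrist'); save(c,'w2.png'); W=cloud(c,True)
C=np.array([.511,.066])
d=np.hypot(W[...,0]-C[0],W[...,1]-C[1])
print([ (round(z*1000),int(((W[...,2]>z-.003)&(W[...,2]<z+.003)&(d<.05)).sum())) for z in np.arange(.02,.13,.006)])
ok=(W[...,2]>.085)&(W[...,2]<.105)&(d<.035)
print('modtop',ok.sum(),cv2.minAreaRect((W[ok][:,:2]*1000).astype(np.float32)),np.nanmean(W[ok],0))
c=cap('scene'); save(c,'s2.png')
V=cloud(c); d=np.hypot(V[...,0]-C[0],V[...,1]-C[1]); ok=(V[...,2]>.085)&(V[...,2]<.102)&(d<.035); print(ok.sum())
E
```

```text
5.75 [0.51039189 0.0658422  0.06379608] -165.66027137407312 0.4143916725344843 30.942980647087097 [-0.16112489  0.35516654 -1.39505821]
[(20, 4980), (26, 902), (32, 3), (38, 0), (44, 0), (50, 129), (56, 236), (62, 259), (68, 354), (74, 521), (80, 591), (86, 713), (92, 7233), (98, 699), (104, 550), (110, 1043), (116, 2685), (122, 2384), (128, 1499)]
modtop 8753 ((510.18536376953125, 65.42648315429688), (45.15530014038086, 66.71293640136719), 14.403955459594727) [0.50628749 0.06634967 0.09272162]
207
```

View pics/w2.png

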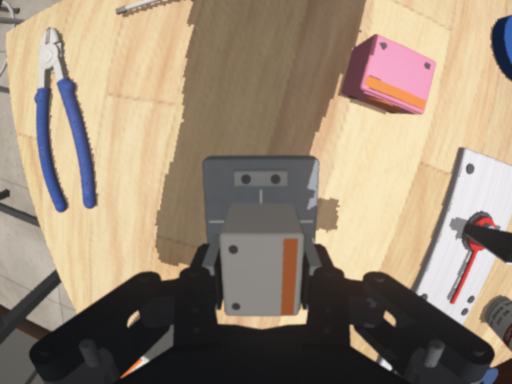

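Request:
servo_tool(increments=[[[0, -0.02, 0, 0.2, 0], [0, 0, 0, 0.2, 0], [0, 0, 0, 0.1, 0], [0, 0, 0, 0.05, 0], [0, 0, 0, 0.02, 0], [0, 0, 0, 0, 0]]])

```text
clock: 6.45
position: [0.5099, 0.0662, 0.0351]
tcp_rot: [[-0.968, -0.249, -0.002], [-0.249, 0.968, -0.0], [0.002, 0.0, -1.0]]
contact_force: [-4.1, -0.1, 7.0]
grip_width: 0.414
gripper_force: 32.0
```

```bash
python3 - <<'E'
from h import *
s=bot.read_state(); print(s['position'],s['contact_force'])
c=cap('wrist'); save(c,'w3.png'); W=cloud(c,True)
u=np.array([np.cos(np.radians(14.45)),np.sin(np.radians(14.45))]); v=np.array([u[1],-u[0]])
C=np.array([.511,.066]); D=W[...,:2]-C; Y=D@u; X=D@v; Z=W[...,2]
m=(abs(X)<.012)&(abs(Y)<.03)&(Z>.06)&(Z<.075); print('mod y',np.percentile(Y[m],[0.5,50,99.5]),np.median(Z[m]))
m=(abs(X)<.05)&(abs(Y)<.06)&(Z>.016)&(Z<.0235); print('stage y,x',np.percentile(Y[m],[.2,99.8]),np.percentile(X[m],[.2,99.8]))
m=(abs(X)<.015)&(abs(Y)<.06)&(Z>.026)&(Z<.031); print('stops',np.percentile(Y[m],[.5,25,50,75,99.5]),m.sum())
E
```

```text
[0.50993225 0.06622179 0.0351256 ] [-4.10318285 -0.13329015  7.02173156]
mod y [-0.02297029 -0.00460999  0.02039803] 0.06343440679375811
stage y,x [-0.04211167  0.00312751] [-0.03883483  0.03692527]
stops [-0.03628917 -0.03349395 -0.03066578 -0.02783625 -0.02256353] 1127
```

View pics/w3.png

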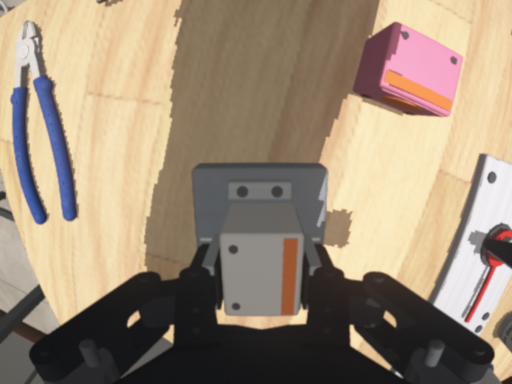

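Request:
servo_tool(increments=[[[0.6, 0, 0, 0, 0], [0.8, 0, 0, 0, 0], [1, 0, 0, 0, 0], [1, 0, 0, 0, 0], [1, 0, 0, 0, 0], [1, 0, 0, -0.4, 0], [1, 0, 0, -0.6, 0], [1, 0, 0, -0.8, 0], [1, 0, 0, -0.8, 0], [1, 0, 0, 0, 0]]])

```text
clock: 7.5
position: [0.5147, 0.066, 0.1705]
tcp_rot: [[-0.968, -0.249, 0.01], [-0.249, 0.968, -0.0], [-0.01, -0.003, -1.0]]
contact_force: [1.2, 0.3, -0.4]
grip_width: 1.001
gripper_force: 0.0
```

```bash
python3 - <<'E'
from h import *
s=bot.read_state(); print(s['clock'],s['position'],s['contact_force'])
c=cap('wrist'); save(c,'w4.png'); W=cloud(c,True)
def rect(W,lo,hi,C,r):
    ok=(W[...,2]>lo)&(W[...,2]<hi)&(np.hypot(W[...,0]-C[0],W[...,1]-C[1])<r)
    print(ok.sum(),cv2.minAreaRect((W[ok][:,:2]*1000).astype(np.float32)),W[ok].mean(0))
for n,W in(('w',W),('top',cloud(cap('top')))):
    print(n); rect(W,.06,.07,(.511,.066),.05); rect(W,.016,.024,(.511,.066),.065)
    rect(W,.108,.13,(.48,.2525),.04); rect(W,.012,.022,(.48,.2525),.08)
E
```

```text
7.5 [0.5146712  0.06604057 0.17049214] [ 1.23379159  0.2743118  -0.3549431 ]
w
2028 ((509.31597900390625, 68.10198974609375), (43.53810119628906, 36.46441650390625), 13.631646156311035) [0.50877372 0.06776085 0.06325523]
3187 ((510.2164001464844, 66.84752655029297), (83.06159973144531, 76.64850616455078), 14.426472663879395) [0.5052378  0.0643147  0.01828867]
469 ((480.12615966796875, 254.18057250976562), (12.866427421569824, 34.79254913330078), 3.8537421226501465) [0.47959219 0.25048596 0.116488  ]
407 ((492.7298278808594, 255.05197143554688), (120.22322845458984, 61.517635345458984), 4.101620197296143) [0.50147348 0.25417546 0.01652159]
top
0 ((0.0, 0.0), (0.0, 0.0), 0.0) [nan nan nan]
81 ((505.4841613769531, 98.63668060302734), (22.23039436340332, 82.57369995117188), 89.42598724365234) [0.51949592 0.09603933 0.01997156]
70 ((480.42523193359375, 252.98194885253906), (12.387223243713379, 32.784820556640625), 0.4327092170715332) [0.48081355 0.25280863 0.12010559]
317 ((488.9837951660156, 252.59591674804688), (141.15997314453125, 82.48875427246094), 3.821877956390381) [0.48830838 0.25339211 0.01427573]<stdin>:6: RuntimeWarning: Mean of empty slice.
  ret = um.true_divide(
```

```bash
python3 - <<'E'
from h import *
p=bot.read_state()['position']; plan([.4803,.2533,.165],274,1,14,start=(np.array(p),194.4))
E
```

```text
[[1, -0.02, 0.27, 0.0, -0.95], [1, -0.05, 0.27, 0.0, -0.95], [1, -0.08, 0.26, 0.0, -0.95], [1, -0.1, 0.25, 0.0, -0.95], [1, -0.13, 0.24, 0.0, -0.95], [1, -0.15, 0.23, 0.0, -0.95], [1, -0.17, 0.21, 0.0, -0.95], [1, -0.19, 0.19, 0.0, -0.95], [1, -0.21, 0.17, 0.0, -0.95], [1, -0.22, 0.15, 0.0, -0.95]]
[[1, -0.24, 0.13, 0.0, -0.95], [1, -0.25, 0.1, 0.0, -0.95], [1, -0.26, 0.08, 0.0, -0.95], [1, -0.27, 0.05, 0.0, -0.95]]
```

Request:
servo_tool(increments=[[[1, -0.02, 0.27, 0, -0.95], [1, -0.05, 0.27, 0, -0.95], [1, -0.08, 0.26, 0, -0.95], [1, -0.1, 0.25, 0, -0.95], [1, -0.13, 0.24, 0, -0.95], [1, -0.15, 0.23, 0, -0.95], [1, -0.17, 0.21, 0, -0.95], [1, -0.19, 0.19, 0, -0.95], [1, -0.21, 0.17, 0, -0.95], [1, -0.22, 0.15, 0, -0.95]]])

```text
clock: 8.6
position: [0.4874, 0.2, 0.1627]
tcp_rot: [[-0.315, -0.949, -0.003], [-0.949, 0.315, -0.001], [0.002, 0.003, -1.0]]
contact_force: [0.8, -0.5, -0.6]
grip_width: 0.999
gripper_force: 0.0
```

Request:
servo_tool(increments=[[[1, -0.24, 0.13, 0, -0.95], [1, -0.25, 0.1, 0, -0.95], [1, -0.26, 0.08, 0, -0.95], [1, -0.27, 0.05, 0, -0.95], [1, 0, 0, 0, 0], [1, 0, 0, 0, 0]]])

```text
clock: 9.2
position: [0.4789, 0.2531, 0.1634]
tcp_rot: [[0.072, -0.997, -0.002], [-0.997, -0.072, -0.001], [0.001, 0.002, -1.0]]
contact_force: [0.8, -0.6, 0.4]
grip_width: 1.006
gripper_force: 0.0
```

```bash
python3 - <<'E'
from h import *
s=bot.read_state(); R=np.array(s['tcp_rot']); print(s['clock'],s['position'],np.degrees(np.arctan2(R[1,0],R[0,0])),s['joint_positions'])
W=cloud(cap('wrist'),True)
for lo,hi,r in((.108,.13,.035),(.07,.09,.05)):
    ok=(W[...,2]>lo)&(W[...,2]<hi)&(np.hypot(W[...,0]-.48,W[...,1]-.2535)<r)
    if ok.sum()>5: print(ok.sum(),cv2.minAreaRect((W[ok][:,:2]*1000).astype(np.float32)))
W=cloud(cap('top'))
for lo,hi,r in((.06,.07,.05),):
    ok=(W[...,2]>lo)&(W[...,2]<hi)&(np.hypot(W[...,0]-.51,W[...,1]-.066)<r)
    print('mod top',ok.sum(),cv2.minAreaRect((W[ok][:,:2]*1000).astype(np.float32)) if ok.sum()>5 else 0)
plan([.4803,.2533,.091],-86,1,4)
E
```

```text
9.2 [0.47892748 0.25306764 0.16335408] -85.8778485192153 [ 1.93718403e+01  1.60953858e+01 -9.58122126e+00  6.44725156e+01
 -2.26439499e-02 -7.47502083e+01]
929 ((480.28460693359375, 254.70050048828125), (12.508699417114258, 34.452823638916016), 4.583316326141357)
568 ((479.1419982910156, 254.45767211914062), (17.8658447265625, 64.31004333496094), 4.802864074707031)
mod top 227 ((510.1780090332031, 65.61213684082031), (43.44633102416992, 36.65827178955078), 14.070369720458984)
[[1, -0.0, -0.0, 0.36, 0.0], [1, -0.0, -0.0, 0.36, 0.0], [1, -0.0, -0.0, 0.36, 0.0], [1, -0.0, -0.0, 0.36, 0.0]]
```

Request:
servo_tool(increments=[[[1, -0.01, -0.03, 0.4, 0], [1, 0, 0, 0.4, 0], [1, 0, 0, 0.4, 0], [1, 0, 0, 0.25, 0], [0, 0, 0, 0, 0], [0, 0, 0, 0, 0], [0, 0, 0, 0, 0], [0, 0, 0, 0, 0], [0, 0, 0, 0, 0], [0, 0, 0, 0, 0]]], grip_force=40)

```text
clock: 10.3
position: [0.4806, 0.2542, 0.0932]
tcp_rot: [[0.074, -0.997, -0.001], [-0.997, -0.074, 0.0], [-0.0, 0.001, -1.0]]
contact_force: [-5.1, -0.1, 5.8]
grip_width: 0.136
gripper_force: 39.9
```

Request:
servo_tool(increments=[[[0, 0, 0, 0, 0], [0, 0, 0, 0, 0], [0, 0, 0, 0, 0]]])

```text
clock: 10.6
position: [0.4806, 0.2541, 0.0932]
tcp_rot: [[0.074, -0.997, -0.0], [-0.997, -0.074, 0.0], [-0.0, 0.0, -1.0]]
contact_force: [-3.8, -1.1, 5.7]
grip_width: 0.133
gripper_force: 39.8
```

Request:
servo_tool(increments=[[[0, 0, 0, 0, 0.4], [0, 0, 0, 0, 0.7], [0, 0, 0, 0, 0.7], [0, 0, 0, 0, 0.7], [0, 0, 0, 0, 0.7], [0, 0, 0, 0, 0.7], [0, 0, 0, 0, 0.7], [0, 0, 0, 0, 0.7], [0, 0, 0, 0, 0.7], [0, 0, 0, 0, 0.6]]])

```text
clock: 11.6
position: [0.4809, 0.254, 0.0932]
tcp_rot: [[-0.581, -0.814, 0.0], [-0.814, 0.581, -0.0], [0.0, -0.0, -1.0]]
contact_force: [-2.6, -0.5, 6.2]
grip_width: 0.133
gripper_force: 39.7
```

Request:
servo_tool(increments=[[[0, 0, 0, 0, 0.4], [0, 0, 0, 0, 0.1], [0, 0, 0, 0, 0], [0, 0, 0, 0, 0], [0, 0, 0, 0, 0]]])

```text
clock: 12.1
position: [0.4809, 0.254, 0.0932]
tcp_rot: [[-0.621, -0.784, 0.0], [-0.784, 0.621, -0.0], [0.0, -0.0, -1.0]]
contact_force: [-3.3, -1.1, 5.8]
grip_width: 0.134
gripper_force: 39.7
```

```bash
python3 - <<'E'
from h import *
s=bot.read_state(); R=np.array(s['tcp_rot']); print(s['clock'],s['position'],np.degrees(np.arctan2(R[1,0],R[0,0])),s['contact_force'],s['gripper_force'])
for n in('top','wrist','scene'):
    c=cap(n); W=cloud(c,n=='wrist'); im=c['img'].astype(int); save(c,n+'5.png')
    red=(im[...,0]>90)&(im[...,1]<.4*im[...,0])&(im[...,2]<.4*im[...,0])
    d=W[...,:2]-np.array([.4803,.2535]); r=np.hypot(d[...,0],d[...,1])
    m=red&(r>.03)&(r<.075)&(W[...,2]<.03)&(W[...,2]>.008)
    ok=(W[...,2]>.06)&(W[...,2]<.07)&(np.hypot(W[...,0]-.51,W[...,1]-.066)<.04)
    print(n,m.sum(),np.nanmean(W[m],0), np.degrees(np.arctan2(*np.mean(d[m],0)[::-1])),ok.sum(), cv2.minAreaRect((W[ok][:,:2]*1000).astype(np.float32)) if ok.sum()>5 else 0)
    if m.sum()>3: print(cv2.fitLine(d[m].astype(np.float32),cv2.DIST_HUBER,0,.01,.01).ravel())
E
```

```text
12.1 [0.48087259 0.25402383 0.0932055 ] -128.3618450973093 [-3.32927825 -1.13090989  5.78498432] 39.69179570674896
top 0 [nan nan nan] nan 227 ((510.2475280761719, 65.63523864746094), (43.54787063598633, 36.52324676513672), 13.603986740112305)
wrist 169 [0.48743345 0.20846158 0.01687834] -80.99992401838436 2398 ((509.53106689453125, 68.55879974365234), (44.45079040527344, 38.38974380493164), 15.001969337463379)
[ 0.16601467 -0.98612326  0.00713345 -0.04503842]
scene 15 [0.48655483 0.19994563 0.01931291] -83.33837890421887 214 ((508.12890625, 67.53812408447266), (44.16924285888672, 39.420501708984375), 11.947571754455566)
[ 0.17827506 -0.9839807   0.00627766 -0.05456335]<stdin>:9: RuntimeWarning: Mean of empty slice
  return _methods._mean(a, axis=axis, dtype=dtype,
  ret = um.true_divide(
```

```bash
python3 -c "
from station import bot
print(bot.hand_in())"
```

```text
the job is handed in; nothing more can be done
None
```

The job is handed in, with no verdict returned: by my last camera check the module stands released within about 1.5 mm of the cross with its dot to the mirror, and the arm still holds the tab with the pointer about 1° (3 mm) off the dot's centre.

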